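Wind the hall music box and shut its drawer

TASK

The music box on the hall sideboard has run down and its drawer, which starts and stops the tune, was left open. Wind it up: turn the brass key on its sloping lid clockwise, a part turn at a time, until it comes to its stop, and push the drawer fully home until it clicks in, in either order. Then let go, and leave the other things on the sideboard where they stand.

Things in the scene. Friction and masses are not known exactly. Their poses are not given: they have to be found in the camera images.
- musicbox: Wooden music box, fixed in place. Footprint 140 (x) by 200 mm (y). Its front faces its own -x, roughly towards the robot, and is 75 mm high; from its top edge the flat lid slopes up at 32 degrees to 162 mm at the back. One drawer in the front. The winding key stands square to the lid: its axis meets the lid at (0, 0, 0.119) m in this frame. Origin: centre of the underside, z up.
- key_grip (a point): Centre of the brass key's flat wing, on the key's axis, 30 mm out from the lid. The axis leans 32 degrees from vertical towards the box's front. Wing: 36 mm long, 10 mm thick, 28 mm high along the axis (16 to 44 mm out from the lid), on a 10 mm stem. Axes turn with the key: z outward along the key's axis, x along the 36 mm, y across the 10 mm.
- windkey (a joint): Winding angle, rad: 0 run down, 3.14 fully wound at a firm stop. Grows clockwise as seen looking onto the lid. At 0 and 3.14 the wing's length runs straight up the slope (box's x-z plane). Starts between 0.4 and 1.2. Needs about 0.06 to 0.1 N m, more as its spring winds; friction holds it wherever it is let go.
- drawer (a joint): How far the drawer stands open, m: 0 fully home at a firm stop, 0.085 the open limit. Starts 0.050 to 0.075. Slides with about 0.6 N. From about 0.014 to 0.006 a sprung detent resists with 2 to 4 N; past that it pulls the drawer home and holds it. Let go short of that, it springs back to about 15 mm open.
- drawer_face (a point): Centre of the drawer's upright front face, 36 mm above the table; axes parallel to the box's. The face is 194 mm wide, spans 9 to 62 mm above the table and looks to the box's -x; when home it is 85 mm in front of the box's origin. Two brass knobs, 16 mm across, stick out 14 mm at 70 mm left and right of centre; the middle is clear. Closes towards the box's +x.
- bottle: Small amber room-scent jar with a brass cap, 44 mm across, 100 mm tall, loose, stands beside the music box. Origin at the centre of its underside. Leave alone.
- tealight: Green glass tea-light cup, 64 mm across, 55 mm tall, loose, stands beside the music box. Origin at the centre of its underside. Leave alone.
- case: Black spectacles case, 160 x 60 x 40 mm, loose, lies to the left of the music box (+y side), rather forward of it. Origin at the centre of its underside, x along its length. Leave alone.
- bowl: Blue ceramic bowl, 130 mm across, 50 mm tall, loose, to the robot's right. Origin at the centre of its underside. Leave alone.
- book: Red closed book lying flat, 205 x 145 x 28 mm, loose, to the robot's left. Origin at the centre of its underside. Leave alone.
- pot: Small empty terracotta pot, 80 mm across, 70 mm tall, loose, to the right. Origin at the centre of its underside. Leave alone.

How it is judged:
At the end, for the whole second after the job is handed in: The key has been wound to within 0.3 rad of its end stop and stays there, and the drawer is home, less than 2 mm open (value of joint windkey above 2.84 rad and value of joint drawer below 0.002 m and velocity of joint windkey between -0.05 and 0.05 rad/s); the robot touches nothing.
It fails at once if one of the other things is shifted more than 30 mm (distance of any of bottle, tealight, case, bowl, book, pot from where it was at the start of the episode above 0.03 m).
It fails at once if one of the other things is tipped over (angle between any of bottle, tealight, case, bowl, book, pot's own z axis and vertical above 0.5 rad).
It also fails if it takes over 58 s, if anything falls off the work surface, if the arm or the gripper's body presses on something with over 40 N, if the wrist force passes 120 N, or if a joint passes its speed limit or range.

ROBOT

A 6-joint arm with a two-finger parallel gripper is mounted at the origin on the work surface. World frame = base frame: x ahead of the robot, y to its left, z up, the work surface at z = 0. Lengths are in m, angles in rad, forces in N, time in s.
With the tool pointing down it reaches from about 0.35 to 0.8 m from the base axis. Payload 7.3 kg.
Tool frame: the origin (TCP) lies between the finger pads; the fingertips stand 25 mm ahead of it and the grasp point (between the pads) lies 6 mm ahead of it (r.tip_extent is the distance from the TCP to the fingertips, in m); z points along the fingers, y is the direction in which the jaws open and shut (so a half turn about z gives the same grasp; the last joint's range is limited). The gripper opens to 85 mm and grips with 20 to 120 N. Pads are 22 mm wide; open, the fingers measure 114 mm over their backs; the gripper's body (76 mm by 85 mm) begins 54 mm behind the grasp point. The pads swing forward as they close: fully open they stand 13 mm farther back than shut.
Start: joints at [-1.333, 0.342, 1.524, -0, 1.275, -0.146], TCP at [0.197, -0.487, 0.256] pointing down, gripper open.
Joint ranges: [-2.53, 2.53], [-0.77, 2.02], [0.04, 2.7], [-1, 4.14], [0.28, 2.66], [-3.11, 3.11]. Speed limits (rad/s): [2.57, 2.57, 3.14, 3.14, 3.14, 3.14].

INTERFACE

Orientations are given as a unit quaternion [x, y, z, w].
In Python, from workcell import r, command_gripper, optics gives the robot as it stands. The module is installed in compiled form; this text tells all that it offers. Calls block until the motion is done:
- r.reach(position, orientation): joint-space move of the TCP to a pose.
- r.move_straight(position, orientation=None, speed=0.15, max_force=None): straight line of the TCP; orientation=None keeps the orientation; speed is the mean speed in m/s. With max_force (N) it stops when the force on the tool has changed by that much, and returns True; else False.
- r.movej(angles): joint-space move.
- command_gripper(opening, force=None): finger opening in m; force is the grip in N (None keeps the last); returns when the fingers have stopped.
- r.hold(seconds).
- r.solve_ik(position, orientation): joint angles nearest the present ones, or None.
- r.read_state(): the state.
- optics.get_image(name): name is "side" or "top" or "wrist"; returns (picture, depth): 384x512x3 uint8, red, green, blue; 384x512 float32, m along the optical axis (not along the pixel's ray), 0 where there is no reading.
- optics.camera_model(name): a dict with "K" (3x3 intrinsics, pixels), "k1" (the pictures are not rectified: a ray, as slopes to the right and down, at radius r is drawn at 1 + k1 r^2 times it, then the intrinsics apply), "R" (3x3) and "t" (3): a world point X has camera coordinates R X + t; the wrist camera has in their place "tool_from_camera" (4x4, takes a point from camera to tool coordinates, whose origin is the TCP and whose axes are the flange's). Camera axes: x right, y down, z forward; pixel columns grow to the right and rows downward; lengths in m; the calibration is good to about 2 mm. A picture is of the moment at which its call begins: read the wrist's pose just before it. camera_model takes no time and is no camera call.
A pose or a line that the arm cannot do raises r.PlanningError and nothing moves.
- r.finish_job(): hands the job in, once; it reports no verdict.
The state is a dict: "time_s": time; "joint_positions": joint angles; "dq": joint speeds; "tau": joint torques, N m; "eef_pos": TCP position; "eef_rot": TCP orientation; "contact_force": force on the tool from outside, world axes, zero at the start; "torque": the same for the moment, N m; "grip_width": finger opening in m.
Only numpy, scipy, OpenCV 4.12 (cv2) and the standard library are available. Lean on these libraries where they do the work, as an engineer would, in place of code of your own. Each camera call takes 0.05 s, during which the arm holds its last target. There are 200 camera calls.

## Working session

There is one attempt and no reset: what is moved stays moved. The work goes in short steps, each a Python script; the robot and the scene stay as the last script left them, time stands still between calls to the robot, and variables do not carry over. Pictures are saved under pics/ and viewed, about 8 in all and at most 12, crops included, and the job is handed in when it is done.

```bash
mkdir -p pics; cat > h.py <<'E'
import numpy as np, cv2
from workcell import r, command_gripper, optics
def cloud(name, depth):
    m=optics.camera_model(name); K=np.array(m["K"]);k1=m["k1"]
    v,u=np.mgrid[0:384,0:512].astype(float)
    x=(u-K[0,2])/K[0,0]; y=(v-K[1,2])/K[1,1]
    a,b=x.copy(),y.copy()
    for _ in range(8):
        f=1+k1*(a*a+b*b); a,b=x/f,y/f
    P=np.stack([a*depth,b*depth,depth],-1)
    if name=="wrist":
        T=np.array(m["tool_from_camera"]); return P@T[:3,:3].T+T[:3,3]
    return (P-np.array(m["t"]))@np.array(m["R"])
def snap(name):
    s=r.read_state(); im,d=optics.get_image(name); return s,im,d
E
python3 - <<'E'
from h import *
for n in("top","side"):
    s,im,d=snap(n); cv2.imwrite(f"pics/{n}0.png",im[:,:,::-1]); np.savez(f"{n}0.npz",im=im,d=d)
print(s["time_s"],s["eef_rot"],r.tip_extent)
E
```

```text
0.05 [ 9.81642489e-01  1.90728686e-01 -4.69310681e-05 -7.68191245e-04] 0.025
```

View pics/top0.png

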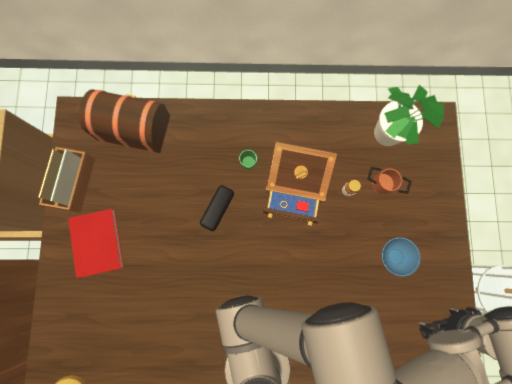

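View pics/side0.png

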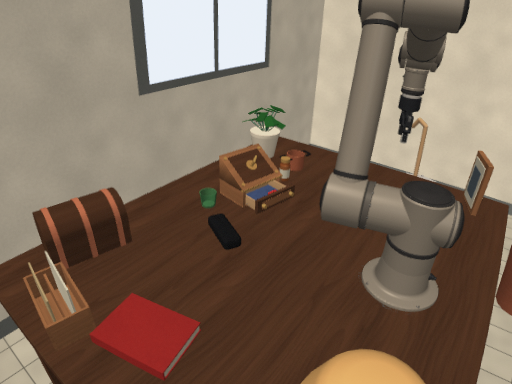

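The top view shows the box at about (301,178) with the key at (301,172) and the drawer open towards (292,210). The bottle is at (352,187), the tea-light at (248,158) and the case at (217,208). I'll take an enlarged crop and rough positions next.

```bash
python3 - <<'E'
from h import *
z=np.load("top0.npz");im,d=z["im"],z["d"]
P=cloud("top",d)
c=im[130:235,230:370];cv2.imwrite("pics/c1.png",cv2.resize(c,None,fx=5.6,fy=5.6,interpolation=cv2.INTER_CUBIC)[:,:,::-1])
for u,v in[(301,172),(277,144),(335,153),(268,191),(326,199),(300,150),(296,195),(266,211),(313,221),(352,187),(248,158),(217,208)]: print(u,v,P[v,u].round(3))
# lid plane fit
Q=P[130:210,260:340].reshape(-1,3);Q=Q[(Q[:,2]>.08)&(Q[:,2]<.165)]
best=0
rng=np.random.default_rng(0)
for _ in range(500):
    a=Q[rng.choice(len(Q),3,False)];n=np.cross(a[1]-a[0],a[2]-a[0]);n/=np.linalg.norm(n)+1e-12
    k=abs((Q-a[0])@n)<.003
    if k.sum()>best:best=k.sum();K=k
L=Q[K];c=L.mean(0);n=np.linalg.svd(L-c)[2][2];n*=np.sign(n[2])
print(best,len(Q),c,n,np.degrees(np.arccos(n[2])),"yaw",np.degrees(np.arctan2(-n[1],-n[0])))
import cv2
# footprint of the lid in xy
print(cv2.minAreaRect((L[:,:2]*1000).astype(np.float32)))
E
```

```text
301 172 [ 0.633 -0.136  0.143]
277 144 [ 0.722 -0.058  0.156]
335 153 [ 0.692 -0.244  0.162]
268 191 [ 0.59  -0.035  0.038]
326 199 [ 0.57  -0.245 -0.001]
300 150 [ 0.704 -0.133  0.153]
296 195 [ 0.57  -0.128  0.073]
266 211 [ 0.516 -0.027  0.06 ]
313 221 [ 0.484 -0.187  0.053]
352 187 [ 0.595 -0.313  0.098]
248 158 [0.717 0.037 0.008]
217 208 [0.528 0.141 0.041]
2210 2750 [ 0.64626834 -0.13814494  0.12288112] [-0.51658609  0.10175961  0.85016692] 31.770170660208677 yaw -11.143723694470427
((641.1005859375, -138.09092712402344), (200.4028778076172, 140.41793823242188), 78.95384216308594)
```

View pics/c1.png

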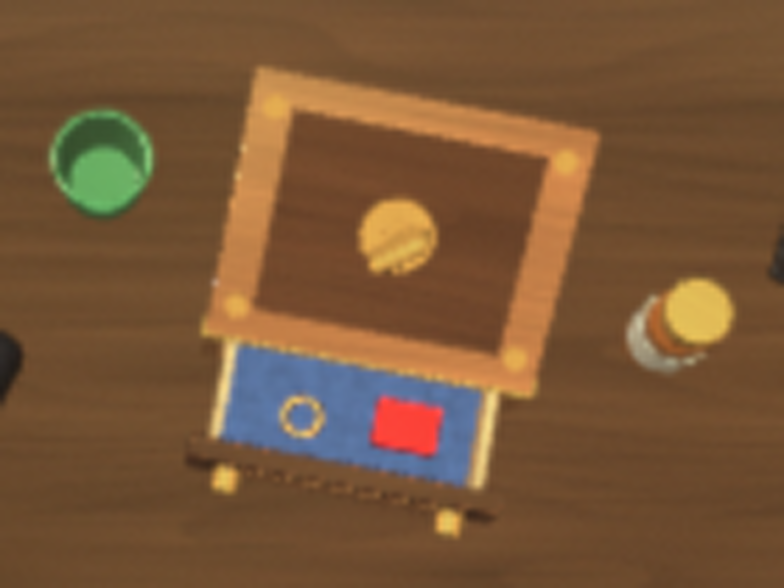

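```bash
cat >> h.py <<'E'
from scipy.spatial.transform import Rotation as Ro
psi=np.radians(-11.05); B=Ro.from_euler('z',psi); O=np.array([.641,-.138,0])
c,s_=np.cos(np.radians(32)),np.sin(np.radians(32))
ax=B.apply([-s_,0,c]); up=B.apply([c,0,s_]); lid=O+[0,0,.119]
def keyrot(th,flip=0):
    R0=Ro.from_matrix(np.stack([up,np.cross(-ax,up),-ax],1))
    return R0*Ro.from_euler('z',th+flip*np.pi)
def keypos(h): return lid+ax*(h+.006)   # TCP so that grasp point is h out of lid
E
python3 - <<'E'
from h import *
for f in(0,1,-1):
  for th in(.8,):
    q=r.solve_ik(keypos(.12),keyrot(th,f).as_quat());print(f,None if q is None else np.round(q,2))
for ang in(32,45,55):
  zt=B.apply([np.sin(np.radians(ang)),0,-np.cos(np.radians(ang))]);y=B.apply([0,1,0])
  for sg in(1,-1):
    R=Ro.from_matrix(np.stack([np.cross(sg*y,zt),sg*y,zt],1))
    for x in(-.2,-.085):
      q=r.solve_ik(O+B.apply([x,0,.036])-.025*zt,R.as_quat());print(ang,sg,x,None if q is None else np.round(q,2))
E
```

```text
0 [-0.4   0.26  1.87  0.24  0.47  1.98]
1 [-0.4   0.26  1.87  0.24  0.47 -1.16]
-1 [-0.4   0.26  1.87  0.24  0.47 -1.16]
32 1 -0.2 [-0.5   0.45  2.41  2.57  0.3   1.86]
32 1 -0.085 None
32 -1 -0.2 [-0.5   0.45  2.41  2.57  0.3  -1.28]
32 -1 -0.085 None
45 1 -0.2 [-0.58  0.63  2.59  2.78  0.86  1.53]
45 1 -0.085 [-0.45  0.61  2.28  2.79  0.55  1.69]
45 -1 -0.2 [-0.58  0.63  2.59  2.78  0.86 -1.61]
45 -1 -0.085 [-0.45  0.61  2.28  2.79  0.55 -1.45]
55 1 -0.2 None
55 1 -0.085 [-0.48  0.74  2.38  2.85  0.94  1.58]
55 -1 -0.2 None
55 -1 -0.085 [-0.48  0.74  2.38  2.85  0.94 -1.56]
```

```bash
python3 - <<'E'
from h import *
r.reach(keypos(.12),keyrot(.8,1).as_quat())
s,im,d=snap("wrist");print(s["time_s"],s["joint_positions"],s["eef_pos"])
cv2.imwrite("pics/w1.png",im[:,:,::-1])
Rt=Ro.from_quat(s["eef_rot"]); W=cloud("wrist",d)@Rt.as_matrix().T+s["eef_pos"]
q=(W-lid); h=q@ax; a=q@up; b=q@np.cross(-ax,up)
k=(d>0)&(h>.02)&(h<.05)&(np.hypot(a,b)<.035)
A=np.stack([a[k],b[k]],1); t=(h[k]>.037)
print(k.sum(),t.sum(),h[k].max(),cv2.minAreaRect((A[t]*1000).astype(np.float32)))
rc=cv2.minAreaRect((A[t]*1000).astype(np.float32))
v=np.linalg.svd(A[t]-A[t].mean(0))[2][0];print("theta",np.arctan2(v[1],v[0])%np.pi)
l=(d>0)&(abs(h)<.01)&(np.hypot(a,b)>.03)&(np.hypot(a,b)<.06);print("lid h",np.median(h[l]))
f=(d>0)&(W[...,2]>.02)&(W[...,2]<.055)
bx=B.inv().apply((W-O).reshape(-1,3)).reshape(W.shape)
E
```

```text
2.0083 [-0.39904895  0.26471367  1.86549732  0.23855921  0.47375392 -1.15831189] [ 0.57547737 -0.1259937   0.22596523]
801 730 0.04596425159128887 ((-2.1589245796203613, -0.07740020751953125), (35.224761962890625, 9.987517356872559), 51.28589630126953)
theta 0.8929445474569413
lid h 0.0020376094533105602
```

View pics/w1.png

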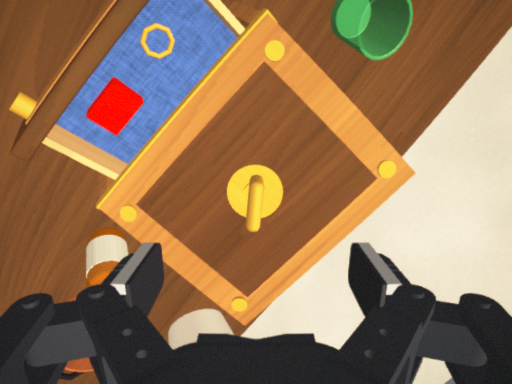

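The wrist view shows the wing at about (254,203), between the open fingers. The depth fit gives θ≈0.89 with the key centre about 2 mm down-slope. I'll correct for that, then grip and wind.

```bash
sed -i 's/^ax=.*/&; lid=lid-up*.0015+ax*.001/' h.py; python3 - <<'E'
from h import *
th0=.893
r.move_straight(keypos(.12),keyrot(th0,1).as_quat())
print(r.move_straight(keypos(.031),speed=.08,max_force=12))
command_gripper(.0,30); s=r.read_state(); print(s["time_s"],s["grip_width"],s["contact_force"].round(1),s["joint_positions"].round(3),s["torque"].round(2))
b=s["torque"]; q=np.array(s["joint_positions"]); q0=q[5]
for th in list(np.arange(th0+.3,3.0,.3))+[3.0,3.06]:
    q[5]=q0+th-th0; r.movej(q); s=r.read_state()
    tz=(s["torque"]-b)@ax; print(round(th,2),round(s["time_s"],2),"tz",round(tz,3),s["contact_force"].round(1),round(s["joint_positions"][5]-q[5],3))
    if abs(tz)>.5: break
snap_=snap("wrist");cv2.imwrite("pics/w2.png",snap_[1][:,:,::-1])
E
```

```text
False
4.25 0.00938463448047302 [-3.1 -1.   2.2] [-0.379  0.448  1.838  0.316  0.32  -1.137] [-0.06  0.41 -0.11]
1.19 4.64 tz 0.006 [-1.6 -0.7  1.3] -0.004
1.49 5.03 tz 0.003 [-0.7  0.   1.4] -0.006
1.79 5.42 tz 0.004 [-0.3  0.8  0.3] -0.006
2.09 5.82 tz 0.005 [-0.8  0.2  0.6] -0.007
2.39 6.21 tz 0.003 [-0.5 -0.   2.4] -0.007
2.69 6.6 tz 0.002 [ 1.5 -0.8  1.8] -0.007
2.99 6.99 tz 0.036 [ 1.  -1.   0.6] -0.007
3.0 7.24 tz 0.109 [ 0.9 -2.7  1. ] -0.002
3.06 7.49 tz 0.031 [ 0.9 -2.9  0.1] -0.002
```

```bash
cat > chk.py <<'E'
from h import *
def chk(fn):
    s,im,d=snap("wrist");cv2.imwrite(fn,im[:,:,::-1])
    W=cloud("wrist",d)@Ro.from_quat(s["eef_rot"]).as_matrix().T+s["eef_pos"]
    q=(W-lid); h=q@ax; a=q@up; b=q@np.cross(-ax,up)
    k=(d>0)&(h>.035)&(h<.05)&(np.hypot(a,b)<.035)
    A=np.stack([a[k],b[k]],1); v=np.linalg.svd(A-A.mean(0))[2][0]
    print("theta mod pi",np.arctan2(v[1],v[0])%np.pi,A.mean(0),k.sum(),s["time_s"])
E
python3 - <<'E'
from chk import *
command_gripper(.085); r.move_straight(keypos(.12),speed=.12); chk("pics/w3.png")
for ang in(0,10,15,20):
  zt=B.apply([np.sin(np.radians(ang)),0,-np.cos(np.radians(ang))]);y=B.apply([0,1,0])
  for sg in(1,-1):
    R=Ro.from_matrix(np.stack([np.cross(sg*y,zt),sg*y,zt],1))
    for x,z in((-.21,.15),(-.21,.03),(-.09,.03)):
      q=r.solve_ik(O+B.apply([x,0,z])-.025*zt,R.as_quat());print(ang,sg,x,z,None if q is None else np.round(q,2))
E
```

```text
theta mod pi 3.05763670334319 [0.00143336 0.00010336] 732 9.15
0 1 -0.21 0.15 [-0.39  0.29  1.85 -0.    1.   -1.77]
0 1 -0.21 0.03 [-0.39  0.49  1.98 -0.    0.67 -1.77]
0 1 -0.09 0.03 [-0.35  0.64  1.64 -0.    0.86 -1.73]
0 -1 -0.21 0.15 [-0.39  0.29  1.85 -0.    1.    1.37]
0 -1 -0.21 0.03 [-0.39  0.49  1.98 -0.    0.67  1.37]
0 -1 -0.09 0.03 [-0.35  0.64  1.64 -0.    0.86  1.41]
10 1 -0.21 0.15 [-0.42  0.21  1.99  0.06  0.78 -1.84]
10 1 -0.21 0.03 [-0.42  0.44  2.12  0.1   0.41 -1.89]
10 1 -0.09 0.03 [-0.37  0.58  1.8   0.05  0.59 -1.79]
10 -1 -0.21 0.15 [-0.42  0.21  1.99  0.06  0.78  1.31]
10 -1 -0.21 0.03 [-0.42  0.44  2.12  0.1   0.41  1.26]
10 -1 -0.09 0.03 [-0.37  0.58  1.8   0.05  0.59  1.35]
15 1 -0.21 0.15 [-0.44  0.17  2.06  0.1   0.66 -1.89]
15 1 -0.21 0.03 None
15 1 -0.09 0.03 [-0.38  0.56  1.88  0.11  0.45 -1.85]
15 -1 -0.21 0.15 [-0.44  0.17  2.06  0.1   0.66  1.25]
15 -1 -0.21 0.03 None
15 -1 -0.09 0.03 [-0.38  0.56  1.88  0.11  0.45  1.29]
20 1 -0.21 0.15 [-0.46  0.14  2.13  0.17  0.54 -1.97]
20 1 -0.21 0.03 None
20 1 -0.09 0.03 [-0.39  0.54  1.96  0.22  0.31 -1.96]
20 -1 -0.21 0.15 [-0.46  0.14  2.13  0.17  0.54  1.17]
20 -1 -0.21 0.03 None
20 -1 -0.09 0.03 [-0.39  0.54  1.96  0.22  0.31  1.18]
```

View pics/w3.png

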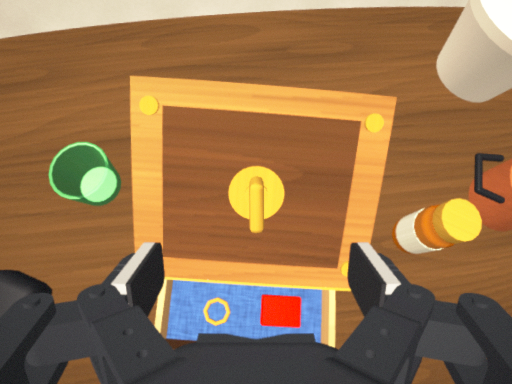

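The key now stands at θ≈3.06, with the wing upright at about (256,205) and clear of the fingers. Next is the drawer.

```bash
python3 - <<'E'
from chk import *
a=np.radians(10); zt=B.apply([np.sin(a),0,-np.cos(a)]);y=-B.apply([0,1,0])
R=Ro.from_matrix(np.stack([np.cross(y,zt),y,zt],1)).as_quat()
p=lambda x,z: O+B.apply([x,0,z])-.025*zt
command_gripper(0,30)
r.reach(p(-.21,.15),R)
print(r.move_straight(p(-.21,.032),R,speed=.1,max_force=10))
print(r.move_straight(p(-.115,.032),speed=.06,max_force=12))
def st():
    s=r.read_state(); print(s["time_s"],s["contact_force"].round(1),(B.inv().apply(s["eef_pos"]+.025*zt-O)).round(4))
st()
print(r.move_straight(p(-.075,.032),speed=.03,max_force=14)); st()
r.hold(.3); st()
E
```

```text
False
False
13.7083 [-0.7  0.5  0. ] [-1.15e-01 -1.00e-04  3.21e-02]
True
14.4917 [-0.  -0.5 -0.1] [-0.0958  0.0004  0.0309]
14.7917 [0.7 0.2 0. ] [-0.0965  0.0004  0.0308]
```

```bash
python3 - <<'E'
from chk import *
a=np.radians(10); zt=B.apply([np.sin(a),0,-np.cos(a)])
p=lambda x,z: O+B.apply([x,0,z])-.025*zt
r.move_straight(p(-.21,.032),speed=.15); r.move_straight(p(-.21,.2),speed=.15)
command_gripper(.085)
r.reach(keypos(.15),keyrot(3.06,1).as_quat()); chk("pics/w4.png")
s,im,d=snap("wrist"); W=cloud("wrist",d)@Ro.from_quat(s["eef_rot"]).as_matrix().T+s["eef_pos"]
s,im,d=snap("top"); P=cloud("top",d)
for n,Q in(("wrist",W),("top",P)):
    b=B.inv().apply((Q-O).reshape(-1,3)); 
    k=(b[:,2]>.03)&(b[:,2]<.066)&(abs(b[:,1])<.1)&(b[:,0]<-.06)&(b[:,0]>-.13)
    print(n,k.sum(),np.percentile(b[k,0],[0,5,50]) if k.any() else 0)
cv2.imwrite("pics/c4.png",cv2.resize(im[130:235,230:370],None,fx=5,fy=5,interpolation=cv2.INTER_CUBIC)[:,:,::-1])
E
```

```text
theta mod pi 3.055034741626232 [0.00154889 0.0003116 ] 570 18.35
wrist 2775 [-0.10041013 -0.0951848  -0.0809777 ]
top 76 [-0.09903342 -0.0970438  -0.08354961]
```

View pics/w4.png

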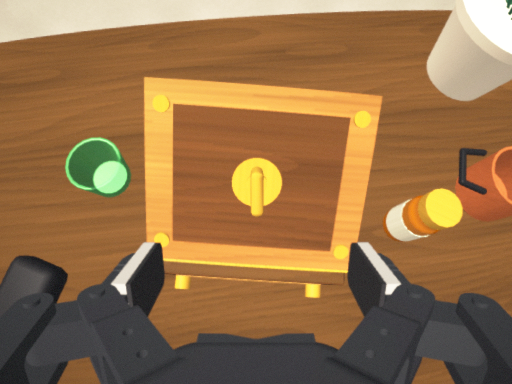

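View pics/c4.png

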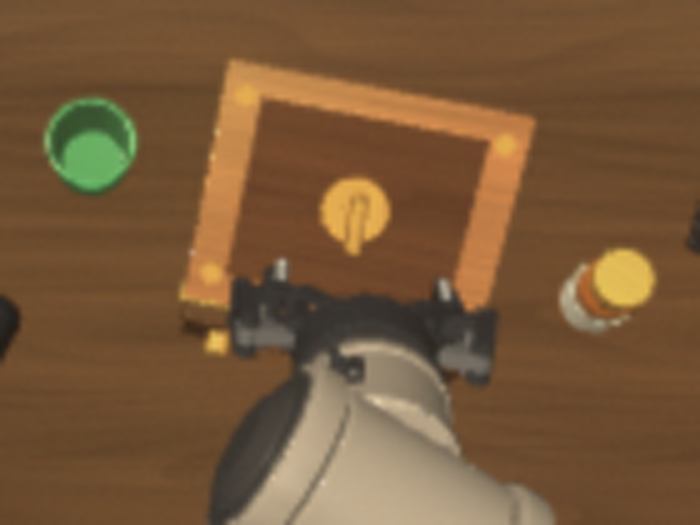

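The drawer is shut: its knob fronts are at x≈-0.099 m in the box frame, which is the home position (15 mm open would read -0.114). The key reads 3.06 rad, the gripper is clear and the neighbours stand where they did.

```bash
python3 -c "
from h import *
print(r.read_state()['contact_force'].round(2)); r.finish_job()"
```

```text
[-0.48 -0.85  0.07]
the job is handed in; nothing more can be done
```

The music box is wound and its drawer is home, and I handed the job in at about 18.5 s of the 58 s allowed.

- **Key:** I gripped the wing once and turned it clockwise in steps from about 0.89 to 3.06 rad, just short of the stop. After I let go, two wrist-camera fits, before and after the drawer push, both read 3.06 rad (2.84 is needed).
- **Drawer:** I pushed the middle of its face with the closed fingers until the push stopped firmly at 14 N, about where home should be. Afterwards the knob fronts measured 99 to 100 mm in front of the box's origin, and 99 mm is expected when home. The camera calibration is only good to about 2 mm. The better evidence that it clicked in is that a drawer short of the catch would have sprung back to about 15 mm open.
- **Other things:** In the last pictures the bottle and tea-light stood where they did at the start. I steered clear of the rest but did not re-measure them. The gripper was open and well clear of the key and box.

The measured wrist torque while winding (0.002 to 0.11 N m) was mostly below the stated 0.06 to 0.1 N m, so I relied on the camera for the key angle. No check failed.

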